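# Close up the spice chest and the salt box

## Robot

A 7-joint arm with a two-finger parallel gripper is mounted at the origin on the work surface. World frame = base frame: x ahead of the robot, y to its left, z up, the work surface at z = 0. Lengths are in m, angles in rad, forces in N, time in s.
With the tool pointing down it reaches from about 0.35 to 0.9 m from the base axis. Payload 19.9 kg.
Tool frame: the origin (TCP) lies between the finger pads; the fingertips stand 17 mm ahead of it and the grasp point (between the pads) lies 2 mm behind it; z points along the fingers, y is the line along which they close (so a half turn about z gives the same grasp; the last joint's range is limited). The gripper opens to 94 mm and grips with 3 to 60 N. Pads are 16 mm wide; open, the fingers measure 119 mm over their backs; the gripper's body (75 mm by 177 mm) begins 78 mm behind the grasp point.
Start: joints at [1.171, 0.417, -0.01, 1.614, 0.005, 1.111, -0.053], TCP at [0.219, -0.585, 0.222] pointing down, gripper open.
Joint ranges: [-2.81, 2.81], [-0.39, 2.02], [-1.27, 1.25], [0.06, 2.57], [-1.19, 4.33], [0.19, 2], [-2.82, 2.82]. Speed limits (rad/s): [1.89, 1.89, 2.39, 2.39, 3.01, 3.01, 3.01].

## Interface

Orientations are given as a unit quaternion [w, x, y, z].
In Python, from bench import monitor, vision, r gives the robot as it stands.
- The arm moves only by the tool send_rows, never from a script. Its argument "series" is a list that holds one entry, the list of rows, each a list of 7 numbers: the shift along the tool's x, y, z in cm, then the turn, a rotation vector about the tool's x, y, z in degrees, then the gripper command: -1 is shut, 1 is fully open, values between are in proportion. In form: [[[x, y, z, ax, ay, az, gripper], ...]]. A call has 1 to 12 rows; each row shifts and turns the commanded pose from where the row before left it, along the tool's axes as they then stand; what a row does not reach is not made up. A row lasts 1/10 s, in which the tool goes at most 50 mm and 8.59 degrees, less where a joint would pass 70% of its speed; a pose out of reach is approached as far as the arm can. A call is refused whole if a number of a shift passes 5 or a number of a turn 8.59, either way. A call with a gripper value outside its range is refused whole. The fingers move at their own pace and stop on an object; "grip_force" is the grip in N (left out, the last holds). Time passes only in rows, so rows that do not move let the fingers close. It gives the time, the measured TCP pose, the force, the opening and the grip force at its end, in the units of the state.
- monitor.read_state(): the state, without advancing time (a new reading comes with each control period).
- vision.camera(name): name is "side" or "top" or "wrist"; returns the picture (400x640x3 uint8, red, green, blue); there is no depth.
- vision.get_calibration(name): a dict with "mtx" (3x3 intrinsics, pixels), "k1" (the pictures are not rectified: a ray, as slopes to the right and down, at radius r is drawn at 1 + k1 r^2 times it, then the intrinsics apply), "xyz" and "rotation" of the camera in the world. Camera axes: x right, y up, looking along -z (the intrinsics and any distortion apply to the point x, -y, -z); pixel columns grow to the right and rows downward; lengths in m; the calibration is good to about 2 mm. A picture is of the moment at which its call begins: read the wrist's pose just before it. get_calibration takes no time and is no camera call; for the wrist camera it gives the pose at the moment of the call.
- r.job_done(): hands the job in; it is judged then, once.
The state is a dict: "time_s": time; "q": joint angles; "joint_vel": joint speeds; "joint_torque": joint torques, N m; "tool_pos": TCP position; "ee_rot": TCP orientation; "wrist_force": force on the tool from outside, world axes, zero at the start; "ft_torque": the same for the moment, N m; "gripper_width": finger opening in m; "grasp_force": force on a finger pad.
Only numpy, scipy, OpenCV 4.12 (cv2) and the standard library are available. Lean on these libraries where they do the work, as an engineer would, in place of code of your own. Each camera call takes 0.05 s, during which the arm holds its last target. There are 200 camera calls.

## Task

The cooking is done: with your closed fingertips, push both open drawers of the wooden spice chest fully home and push the salt box's lid down until it is fully shut, in any order. Push only on the outside of the drawer fronts and the top side of the lid; grasp nothing and keep your fingers out of the drawers and from under the lid. The jars must stay standing in their drawers, and everything else stays where it is.

Things in the scene. Friction and masses are not known exactly. Their poses are not given: they have to be found in the camera images.
- chest: Low fixed wooden spice chest, 200 deep (x) by 280 wide (y) by 105 mm high, origin at the centre of its underside on the worktop, x axis from its front to its back, y to its left seen from the front looking in (+y). Its drawer fronts lie on its -x side. Its place (left or right half of the worktop) and yaw vary.
- drawer_left (a joint): How far the drawer on the chest's +y side stands out, m: 0 = fully home against a hard stop, 0.11 = fully out. It slides out along the chest's -x; about 1.5 N to move, no spring, stays where left.
- drawer_right (a joint): The same for the drawer on the chest's -y side.
- drawer_left_front (a point): Centre of the outer face of the left drawer's front panel, moves with the drawer; axes as the chest's. Panel: plain wood, no handle, 134 wide (y), 85 high (10 to 95 mm above the worktop), 14 mm thick (to +x from here). Behind it is an open-topped drawer body. With the drawer home this point lies at (-114, 69, 52.5) mm in the chest's frame.
- drawer_right_front (a point): The same for the right drawer; when home at (-114, -69, 52.5) mm in the chest's frame.
- salt_box: Fixed wooden salt box, 160 deep (x) by 170 wide (y) by 90 mm high, open at the top under its hinged lid, white inside; origin at the centre of its underside, x axis from front to back.
- salt_hinge (a point): Middle of the lid's hinge line, on the box's far (+x) top rim at (80, 0, 90) mm in the box's frame; axes as the box's (do not turn with the lid). The hinge line runs along y.
- salt_lid (a joint): Opening angle of the salt box's lid, rad: 0 = shut flat on the rim, growing as its front edge swings up and back about the hinge; 1.5 = nearly upright. The hinge is stiff (about 0.22 N m of friction): the lid stays where it is left, and must be pushed all the way down.
- salt_lid_edge (a point): Middle of the lid's front edge, on its top (outer) face, 170 mm from the hinge line and 12 mm off the lid's underside; turns with the lid. The lid is 170 long, 176 wide and 12 mm thick (its underside lies in the hinge line's plane).
- jar_left: Loose small spice jar, diameter 38, height 50 mm, standing in the left drawer; origin at the centre of its underside, z axis up the jar.
- jar_right: The same, standing in the right drawer.
- tin: Bystander: upright tin, diameter 52, height 65 mm, standing on the rear half of the chest's top; origin at its underside.
- mushroom_near: Bystander: mushroom lying cap down between the chest and the salt box, diameter 44, height 38 mm; origin at its underside.
- mushroom_far: Bystander: bigger mushroom, cap down, farther back, diameter 54, height 47 mm; origin at its underside.
- garlic: Bystander: garlic bulb on the worktop in front of the gap between chest and salt box, diameter 54, height 58 mm; origin at its underside.
- onion: Bystander: onion at the back, behind the mushrooms, diameter 74, height 82 mm; origin at its underside.
- stock_box: Bystander: flat carton lying on the robot's right near side, 55 x 110 x 30 mm; origin at its underside.
- pepper_mill: Bystander: pepper mill on a board far to the right, diameter 64, height 162 mm; origin at its underside.
Not all that is in view belongs to the job. What is shaped like the salt_box but red is not meant.

How it is judged:
At the end, for the whole second after the job is handed in: Both drawers within 5 mm of fully home, the lid within 0.06 rad of shut, both jars upright (within 0.2 rad) and at rest on their drawer floors, and every bystander within 20 mm of its start (value of joint each of drawer_left, drawer_right below 0.005 m and value of joint salt_lid below 0.06 rad and angle between each of jar_left, jar_right's own z axis and vertical below 0.2 rad and height (world z) of each of jar_left, jar_right below 0.035 m and linear speed of each of jar_left, jar_right below 0.02 m/s and distance of each of tin, mushroom_near, mushroom_far, garlic, onion, stock_box, pepper_mill from where it was at the start of the episode below 0.02 m); the robot touches nothing.
It fails at once if fingers inside a drawer or pinching its front (touching the drawer's inside) (contact force between the fingers and drawer_left_c1 above 0.5 N or contact force between the fingers and drawer_left_c2 above 0.5 N or contact force between the fingers and drawer_left_c3 above 0.5 N or contact force between the fingers and drawer_left_c4 above 0.5 N or contact force between the fingers and drawer_left_c5 above 0.5 N or contact force between the fingers and drawer_right_c1 above 0.5 N or contact force between the fingers and drawer_right_c2 above 0.5 N or contact force between the fingers and drawer_right_c3 above 0.5 N or contact force between the fingers and drawer_right_c4 above 0.5 N or contact force between the fingers and drawer_right_c5 above 0.5 N).
It fails at once if fingers under the lid or pinching it (touching its underside) (contact force between the fingers and salt_lid_c1 above 0.5 N).
It fails at once if the lid lifted past 1.15 rad or a drawer pulled out past 95 mm (value of joint salt_lid above 1.15 rad or value of joint any of drawer_left, drawer_right above 0.095 m).
It fails at once if a jar touched, lifted or tipped over (contact force between the fingers and jar_left above 0.5 N or height (world z) of any of jar_left, jar_right above 0.045 m or angle between any of jar_left, jar_right's own z axis and vertical above 0.6 rad or contact force between the fingers and jar_right above 0.5 N).
It fails at once if a bystander moved more than 20 mm (distance of any of tin, mushroom_near, mushroom_far, garlic, onion, stock_box, pepper_mill from where it was at the start of the episode above 0.02 m).
It also fails if it takes over 58 s, if anything falls off the work surface, if the arm or the gripper's body presses on something with over 40 N, if the wrist force passes 120 N, or if a joint passes its speed limit or range.

## Working session

There is one attempt and no reset: what is moved stays moved. The work goes in short steps, Python scripts to look and compute and a tool call to move; the robot and the scene stay as the last step left them, time stands still between calls to the robot, and variables do not carry over. Pictures are saved under pics/ and viewed, at most 10 in all, crops included, and the job is handed in when it is done.

Besides the shell and the picture viewer there is one more tool, called after "Request:" as a command line: name --argument value ..., lists and objects as JSON in quotes. send_rows: Moves the arm, as the interface text tells. Its arguments: {"type":"object","properties":{"series":{"type":"array"},"grip_force":{"type":"number"}},"required":["series"]}

```bash
mkdir -p pics; cat > h.py <<'E'
import numpy as np, cv2
from bench import monitor, vision, r
def shot(n,f):
    im=vision.camera(n); cv2.imwrite('pics/'+f,im[:,:,::-1]); return im
def ray(n,u,v):
    c=vision.get_calibration(n); K=np.array(c['mtx']); 
    d=np.array([(u-K[0,2])/K[0,0],(v-K[1,2])/K[1,1]]); s=d.copy()
    for _ in range(20): s=d/(1+c['k1']*(s@s))
    return np.array(c['xyz']), np.array(c['rotation'])@np.array([s[0],-s[1],-1])
def at(n,u,v,z):
    o,d=ray(n,u,v); return o+d*(z-o[2])/d[2]
def proj(n,p):
    c=vision.get_calibration(n); q=np.array(c['rotation']).T@(np.array(p)-c['xyz']); s=np.array([q[0],-q[1]])/-q[2]
    s=s*(1+c['k1']*(s@s)); K=np.array(c['mtx']); return np.array([K[0,0]*s[0]+K[0,2],K[1,1]*s[1]+K[1,2]])
E
python3 - <<'E'
from h import *
print(monitor.read_state())
for n in('top','side'):
    shot(n,n+'0.png'); print(n,vision.get_calibration(n))
E
```

```text
{'time_s': 0.0, 'q': array([ 1.17053583,  0.41798239, -0.0102434 ,  1.61417458,  0.00466744,
        1.11072345, -0.05299433]), 'joint_vel': array([ 7.14407076e-04,  5.36213676e-04, -2.37541919e-04, -2.76100754e-03,
        4.97578071e-04,  5.30633663e-04, -8.25399088e-05]), 'joint_torque': array([ 3.13039636e-03, -8.51258540e+01,  6.40789624e-01, -4.25981891e+01,
       -4.87124326e-02,  1.87971652e-02,  1.45030881e-04]), 'tool_pos': array([ 0.21928127, -0.58487745,  0.22182013]), 'ee_rot': array([-6.12530911e-04,  9.83959171e-01,  1.78392687e-01, -1.56026164e-04]), 'wrist_force': array([-0.26314016,  0.55118048, -0.40115444]), 'ft_torque': array([ 0.04531239,  0.03200101, -0.04544065]), 'grasp_force': 0.0, 'gripper_width': 0.0942068045118152}
top {'mtx': array([[474.71510053,   0.        , 320.49849624],
       [  0.        , 474.71510053, 203.96484399],
       [  0.        ,   0.        ,   1.        ]]), 'k1': 0.027519007262422127, 'xyz': array([ 0.34331524, -0.15381006,  1.40358667]), 'rotation': array([-0.69502731, -0.05461688,  0.04821268,  0.71528286])}
side {'mtx': array([[426.63576625,   0.        , 319.00106983],
       [  0.        , 426.63576625, 196.27971491],
       [  0.        ,   0.        ,   1.        ]]), 'k1': -0.042020639474725674, 'xyz': array([ 0.0606882 , -1.0421036 ,  1.00583437]), 'rotation': array([ 0.88674843,  0.38679268, -0.10723598, -0.22927948])}
```

View pics/top0.png

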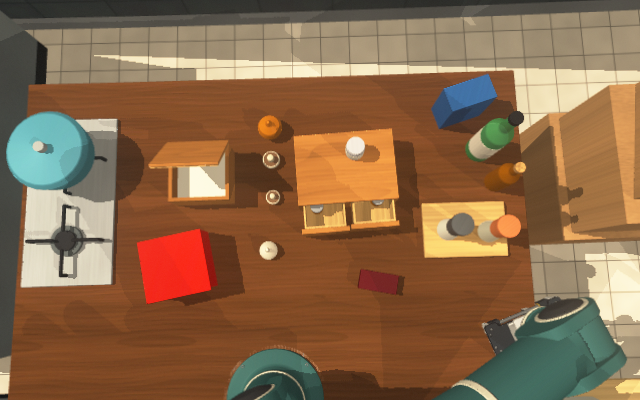

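View pics/side0.png

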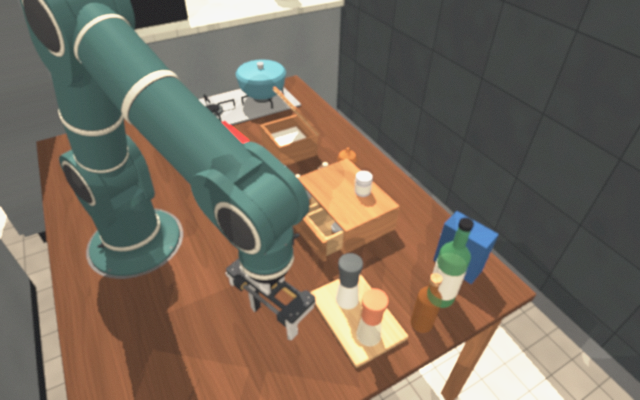

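The top view shows the chest at about (347,170) with both drawers out, their fronts at about (329,233) and (376,227). There are two candidates for the salt box. The wooden one with the white inside at (200,180) has its lid raised and matches the description. The red one at (177,265) is the decoy. I'll check the choice in one enlarged crop.

```bash
sed -i 's/^import numpy.*/&\nfrom scipy.spatial.transform import Rotation as R/; s/np.array(c\[.rotation.\])/R.from_quat(np.roll(c["rotation"],-1)).as_matrix()/' h.py
python3 - <<'E'
from h import *
im=cv2.imread('pics/top0.png')[110:260,140:410]
im=cv2.resize(im,None,fx=2.95,fy=2.95,interpolation=cv2.INTER_CUBIC); cv2.imwrite('pics/crop.png',im)
E
```

```text
(no output)
```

View pics/crop.png

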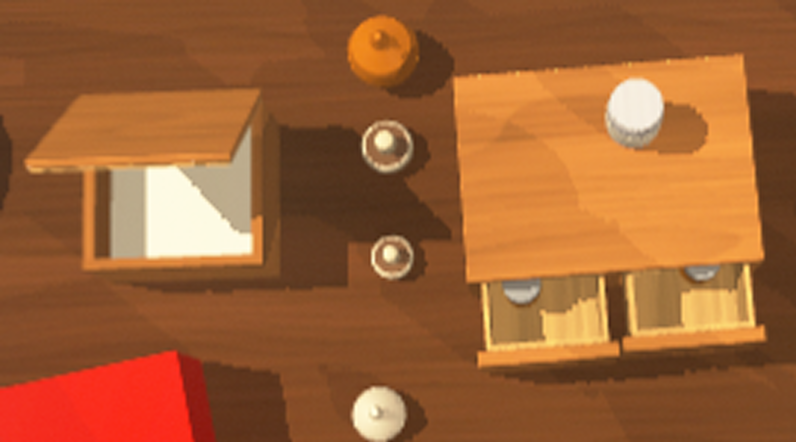

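The crop confirms the choice: the wooden box has a white interior and a raised lid with its front edge at crop (27,162)–(233,160). The drawer fronts' outer top edges run (478,366)–(620,354) and (623,352)–(765,340).

```bash
python3 - <<'E'
from h import *
np.set_printoptions(precision=4,suppress=True)
f=lambda x,y,z:at('top',140+x/2.95,110+y/2.95,z)
from scipy.optimize import least_squares
C=np.array([f(*p,.105) for p in[(455,77),(742,56),(763,260),(468,281)]])
print('chest',C, np.linalg.norm(C-np.roll(C,-1,0),axis=1))
c=C.mean(0); ex=(C[0]+C[1]-C[2]-C[3])[:2]; yaw=np.arctan2(ex[1],ex[0]); print(c,yaw)
Rm=np.array([[np.cos(yaw),np.sin(yaw)],[-np.sin(yaw),np.cos(yaw)]])
for a in[(478,355),(618,344),(623,342),(765,328)]: 
    p=f(*a,.095); print('front',p,Rm@(p-c)[:2])
B=[f(84,270,.09),f(265,262,.09)]; print('box front',B,np.linalg.norm(B[0]-B[1]))
# fit box pose + lid angle
uv=np.array([(84,270),(265,262),(27,160),(233,160),(262,90)])/2.95+[140,110]
def pts(x):
    X,Y,t,a=x; r_=lambda p:np.array([X+np.cos(t)*p[0]-np.sin(t)*p[1],Y+np.sin(t)*p[0]+np.cos(t)*p[1],p[2]])
    top=lambda l,y,o:(80-l*np.cos(a)+o*np.sin(a),y,90+l*np.sin(a)+o*np.cos(a))
    P=[(-80,85,90),(-80,-85,90),top(170,88,12),top(170,-88,12),top(0,-88,12)]
    return [r_(np.array(p)/1000) for p in P]
m=(B[0]+B[1])/2
s=least_squares(lambda x:np.ravel([proj('top',p)-q for p,q in zip(pts(x),uv)]),[m[0]+.08,m[1],0,.9])
print(s.x,s.fun); print(np.array(pts(s.x)))
for k,u,v,z in[('garlic',268,250,.05),('mn',273,197,.03),('mf',271,159,.04),('stock',380,282,.03),('red',177,265,.09)]: print(k,at('top',u,v,z))
print(R.from_quat(np.roll(monitor.read_state()['ee_rot'],-1)).as_matrix())
E
```

```text
chest [[ 0.7296 -0.076   0.105 ]
 [ 0.7417 -0.351   0.105 ]
 [ 0.5437 -0.361   0.105 ]
 [ 0.532  -0.0842  0.105 ]] [0.2753 0.1982 0.277  0.1978]
[ 0.6368 -0.218   0.105 ] 0.045905679117459346
front [ 0.4631 -0.0915  0.095 ] [-0.1676  0.1343]
front [ 0.4697 -0.223   0.095 ] [-0.1671  0.0027]
front [ 0.4714 -0.2277  0.095 ] [-0.1656 -0.0021]
front [ 0.4808 -0.3611  0.095 ] [-0.1624 -0.1357]
box front [array([0.5555, 0.2809, 0.09  ]), array([0.5581, 0.1092, 0.09  ])] 0.1717335891589522
[ 0.6363  0.1958 -0.0009  0.9423] [ 0.0123 -0.3214 -0.6048  0.6765 -0.2227  1.0013 -0.1116 -0.9252  0.9766
 -0.4614]
[[0.5564 0.2809 0.09  ]
 [0.5563 0.1109 0.09  ]
 [0.6262 0.2838 0.2346]
 [0.626  0.1078 0.2346]
 [0.726  0.1077 0.0971]]
garlic [0.4141 0.0086 0.05  ]
mn [ 0.5696 -0.0055  0.03  ]
mf [ 0.6815 -0.0022  0.04  ]
stock [ 0.3153 -0.3073  0.03  ]
red [0.3783 0.2541 0.09  ]
[[ 0.9363  0.3512 -0.0005]
 [ 0.3512 -0.9363  0.0009]
 [-0.0001 -0.001  -1.    ]]
```

Measured sizes match the given ones: 277×198 for the chest top, 172 for the box front and about 133 for the drawer fronts. Chest yaw is about 0.045, the drawers stand out about 55 mm, and the lid is at about 0.94 rad. I'll move in front of the right drawer, closing the fingers on the way.

Request:
send_rows --series '[[[0,0,0,0,0,6,-1],[0,0,0,0,0,6,-1],[0,0,0,0,0,6,-1],[2.8,-4,0,0,0,0,-1],[2.8,-4,0,0,0,0,-1],[2.8,-4,0,0,0,0,-1],[2.8,-4,0,0,0,0,-1],[2.8,-4,0,0,0,0,-1],[2.8,-4,0,0,0,0,-1],[2.6,-3.8,0,0,0,0,-1],[0,0,0,0,0,0,-1],[0,0,0,0,0,0,-1]]]'

```text
time_s: 1.3
tool_pos: [0.4011, -0.2981, 0.2223]
ee_rot: [-0.0, 1.0, 0.023, -0.0]
wrist_force: [-0.3, -0.2, -0.3]
gripper_width: 0.0019
grasp_force: 0.0
```

Request:
send_rows --series '[[[0,0,4,0,0,0,-1],[0,0,4,0,0,0,-1],[0,0,4,0,0,0,-1],[0,0,3,0,0,0,-1],[0,0,0,0,0,0,-1],[1,0,0,0,0,0,-1],[1,0,0,0,0,0,-1],[1,0,0,0,0,0,-1],[0.5,0,0,0,0,0,-1],[0.5,0,0,0,0,0,-1],[0.5,0,0,0,0,0,-1],[0.5,0,0,0,0,0,-1]]]'

```text
time_s: 2.5
tool_pos: [0.4511, -0.2966, 0.0725]
ee_rot: [0.0, 1.0, 0.022, -0.0]
wrist_force: [0.4, -0.8, 0.3]
gripper_width: 0.0001
grasp_force: 0.0
```

Request:
send_rows --series '[[[0.4,0,0,0,0,0,-1],[0.4,0,0,0,0,0,-1],[0.4,0,0,0,0,0,-1],[0.4,0,0,0,0,0,-1],[0.4,0,0,0,0,0,-1],[0.4,0,0,0,0,0,-1],[0.4,0,0,0,0,0,-1],[0.4,0,0,0,0,0,-1],[0.4,0,0,0,0,0,-1],[0.4,0,0,0,0,0,-1]]]'

```text
time_s: 3.5
tool_pos: [0.4911, -0.2947, 0.0724]
ee_rot: [-0.0, 1.0, 0.022, -0.0]
wrist_force: [-1.3, 2.2, -0.1]
gripper_width: 0.0002
grasp_force: 0.8
```

Request:
send_rows --series '[[[0.3,0,0,0,0,0,-1],[0.3,0,0,0,0,0,-1],[0.3,0,0,0,0,0,-1],[0.3,0,0,0,0,0,-1],[0.3,0,0,0,0,0,-1],[0.3,0,0,0,0,0,-1],[0.2,0,0,0,0,0,-1],[0.2,0,0,0,0,0,-1]]]'

```text
time_s: 4.3
tool_pos: [0.5129, -0.2937, 0.0724]
ee_rot: [-0.0, 1.0, 0.022, -0.0]
wrist_force: [-1.5, 0.5, -0.4]
gripper_width: 0.0003
grasp_force: 0.8
```

Request:
send_rows --series '[[[0.2,0,0,0,0,0,-1],[0.2,0,0,0,0,0,-1]]]'

```text
time_s: 4.5
tool_pos: [0.5169, -0.2936, 0.0724]
ee_rot: [-0.0, 1.0, 0.022, -0.0]
wrist_force: [-1.4, 0.7, -0.1]
gripper_width: 0.0005
grasp_force: 0.8
```

Request:
send_rows --series '[[[0.2,0,0,0,0,0,-1],[0.2,0,0,0,0,0,-1]]]'

```text
time_s: 4.7
tool_pos: [0.5173, -0.2936, 0.0723]
ee_rot: [-0.001, 1.0, 0.022, -0.003]
wrist_force: [-37.0, 5.2, 27.6]
gripper_width: 0.0006
grasp_force: 18.7
```

Hard stop at x = 0.517, so the right drawer is home. I'll back off and move over to the left drawer.

Request:
send_rows --series '[[[-1,0,0,0,0,0,-1],[-3,0,0,0,0,0,-1],[-4,0,0,0,0,0,-1],[-4,0,0,0,0,0,-1],[0,-3.5,0,0,0,0,-1],[0,-3.5,0,0,0,0,-1],[0,-3.5,0,0,0,0,-1],[0,-3.3,0,0,0,0,-1],[0,0,0,0,0,0,-1],[1,0,0,0,0,0,-1],[1,0,0,0,0,0,-1]]]'

```text
time_s: 5.8
tool_pos: [0.416, -0.161, 0.0728]
ee_rot: [0.0, 1.0, 0.022, 0.001]
wrist_force: [-0.4, 0.7, 0.4]
gripper_width: 0.0006
grasp_force: 0.0
```

Request:
send_rows --series '[[[0.5,0,0,0,0,0,-1],[0.5,0,0,0,0,0,-1],[0.5,0,0,0,0,0,-1],[0.5,0,0,0,0,0,-1],[0.4,0,0,0,0,0,-1],[0.4,0,0,0,0,0,-1],[0.4,0,0,0,0,0,-1],[0.4,0,0,0,0,0,-1],[0.4,0,0,0,0,0,-1],[0.4,0,0,0,0,0,-1],[0.4,0,0,0,0,0,-1],[0.4,0,0,0,0,0,-1]]]'

```text
time_s: 7.0
tool_pos: [0.4669, -0.1576, 0.0724]
ee_rot: [-0.0, 1.0, 0.022, -0.0]
wrist_force: [-2.2, 0.9, 0.1]
gripper_width: 0.0004
grasp_force: 0.8
```

Request:
send_rows --series '[[[0.4,0,0,0,0,0,-1],[0.4,0,0,0,0,0,-1],[0.4,0,0,0,0,0,-1],[0.4,0,0,0,0,0,-1],[0.4,0,0,0,0,0,-1],[0.3,0,0,0,0,0,-1],[0.3,0,0,0,0,0,-1],[0.3,0,0,0,0,0,-1],[0.3,0,0,0,0,0,-1]]]'

```text
time_s: 7.9
tool_pos: [0.4988, -0.1563, 0.0724]
ee_rot: [-0.0, 1.0, 0.022, -0.0]
wrist_force: [-2.0, 0.8, -0.8]
gripper_width: 0.0002
grasp_force: 0.8
```

Request:
send_rows --series '[[[0.3,0,0,0,0,0,-1],[0.3,0,0,0,0,0,-1],[0.3,0,0,0,0,0,-1],[0.2,0,0,0,0,0,-1]]]'

```text
time_s: 8.3
tool_pos: [0.5099, -0.1558, 0.0724]
ee_rot: [-0.0, 1.0, 0.022, -0.0]
wrist_force: [-1.8, 1.4, 0.3]
gripper_width: 0.0004
grasp_force: 0.8
```

Request:
send_rows --series '[[[0.2,0,0,0,0,0,-1],[0.1,0,0,0,0,0,-1]]]'

```text
time_s: 8.5
tool_pos: [0.5105, -0.1558, 0.0722]
ee_rot: [-0.0, 1.0, 0.022, -0.002]
wrist_force: [-23.5, 2.7, 20.0]
gripper_width: 0.0001
grasp_force: 11.6
```

Both drawers are home. I'll back off, rise above the lid edge, and move over the lid.

Request:
send_rows --series '[[[-1,0,0,0,0,0,-1],[-2.5,0,0,0,0,0,-1],[-2.5,0,0,0,0,0,-1],[0,0,-4,0,0,0,-1],[0,0,-4.5,0,0,0,-1],[0,0,-4.5,0,0,0,-1],[0,0,-4,0,0,0,-1],[0,0,-4,0,0,0,-1],[0,0,-4,0,0,0,-1]]]'

```text
time_s: 9.4
tool_pos: [0.4524, -0.1584, 0.3246]
ee_rot: [0.0, 1.0, 0.022, 0.001]
wrist_force: [-0.5, 0.1, 0.5]
gripper_width: 0.0004
grasp_force: 0.0
```

Request:
send_rows --series '[[[2.5,-3.8,0,0,0,0,-1],[2.5,-3.8,0,0,0,0,-1],[2.5,-3.8,0,0,0,0,-1],[2.5,-3.8,0,0,0,0,-1],[2.5,-3.8,0,0,0,0,-1],[2.5,-3.8,0,0,0,0,-1],[2.5,-3.8,0,0,0,0,-1],[2.5,-3.8,0,0,0,0,-1],[2.1,-3.8,0,0,0,0,-1],[0,0,0,0,0,0,-1],[0,0,0,0,0,0,-1]]]'

```text
time_s: 10.5
tool_pos: [0.6582, 0.1939, 0.3218]
ee_rot: [-0.0, 1.0, 0.023, -0.0]
wrist_force: [0.8, -0.4, -0.2]
gripper_width: 0.0005
grasp_force: 0.0
```

```bash
python3 - <<'E'
from h import *
im=shot('top','top1.png'); s=shot('side','side1.png')
a=cv2.resize(im[100:260,130:410],(800,457)); cv2.imwrite('pics/t1.png',a[:,:,::-1])
b=cv2.resize(s[60:260,180:420],(720,600)); cv2.imwrite('pics/s1.png',b[:,:,::-1])
E
```

```text
(no output)
```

View pics/s1.png

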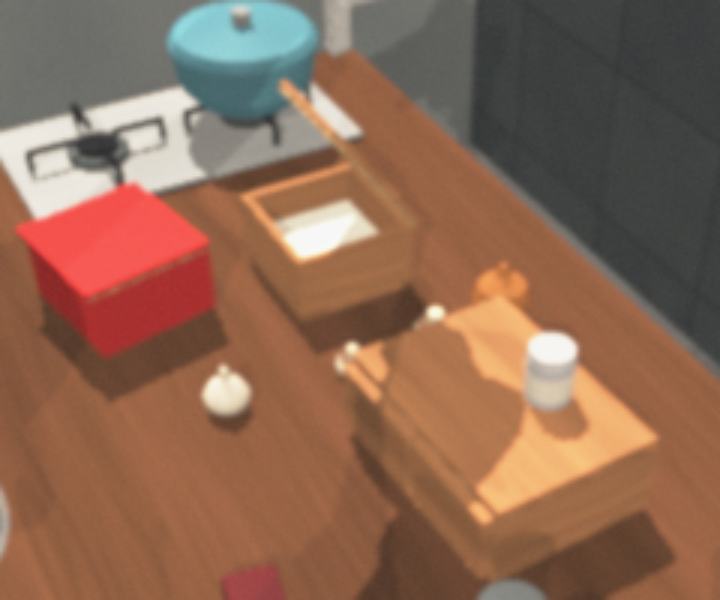

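View pics/t1.png

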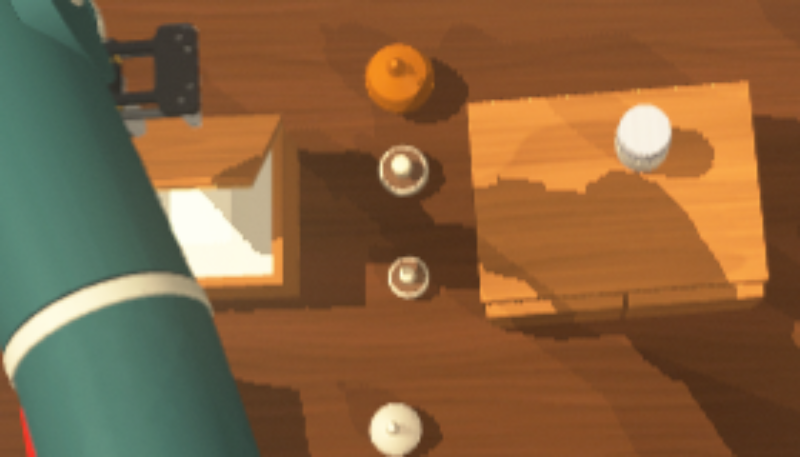

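Both drawers are shut flush, with their fronts at (555,305) and (690,295). The bystanders have not moved and the lid edge is still up. I'll check the lid edge against the side view.

```bash
python3 - <<'E'
from h import *
for p in [(.626,.284,.235),(.626,.108,.235),(.658,.194,.305),(.658,.194,.42),(.556,.281,.09),(.556,.111,.09),(.716,.11,.09)]:
    q=proj('side',p); print(p,q.round(1),((q-[180,60])*3).round())
for p in [(.658,.194,.305),(.658,.194,.42)]: q=proj('top',p);print(q,(q-[130,100])*2.857)
E
```

```text
(0.626, 0.284, 0.235) [274.1  86.6] [282.  80.]
(0.626, 0.108, 0.235) [295.7 108.5] [347. 146.]
(0.658, 0.194, 0.305) [292.2  77.4] [337.  52.]
(0.658, 0.194, 0.42) [291.2  45.5] [334. -44.]
(0.556, 0.281, 0.09) [260.1 125.1] [240. 195.]
(0.556, 0.111, 0.09) [278.9 148.1] [297. 264.]
(0.716, 0.11, 0.09) [317.8 136.1] [413. 228.]
[176.10217305 144.44565393] [131.71390841 126.98123328]
[159.28181678 129.98326734] [83.65815053 85.66219479]
```

The side-view projection of the lid edge, (282,80), agrees with what is seen at (285,85). Now I'll press the lid down along its arc.

Request:
send_rows --series '[[[0,0,4,0,0,0,-1],[0,0,4,0,0,0,-1],[0,0,1,0,0,0,-1],[0,0,1,0,0,0,-1],[0,0,0.5,0,0,0,-1],[0,0,0.5,0,0,0,-1]]]'

```text
time_s: 11.2
tool_pos: [0.659, 0.1932, 0.2139]
ee_rot: [-0.0, 1.0, 0.022, 0.001]
wrist_force: [0.5, -0.1, 1.9]
gripper_width: 0.0005
grasp_force: 0.7
```

Request:
send_rows --series '[[[-0.6,0,0.5,0,0,0,-1],[-0.6,0,0.5,0,0,0,-1],[-0.6,0,0.5,0,0,0,-1],[-0.5,0,0.6,0,0,0,-1]]]'

```text
time_s: 11.6
tool_pos: [0.6346, 0.1923, 0.1914]
ee_rot: [-0.0, 1.0, 0.022, 0.0]
wrist_force: [0.5, 0.7, 1.6]
gripper_width: 0.0006
grasp_force: 0.6
```

Request:
send_rows --series '[[[-0.5,0,0.5,0,0,0,-1],[-0.5,0,0.6,0,0,0,-1],[-0.5,0,0.6,0,0,0,-1],[-0.4,0,0.6,0,0,0,-1],[-0.4,0,0.7,0,0,0,-1],[-0.3,0,0.7,0,0,0,-1],[-0.3,0,0.7,0,0,0,-1],[-0.3,0,0.7,0,0,0,-1]]]'

```text
time_s: 12.4
tool_pos: [0.603, 0.1907, 0.1398]
ee_rot: [-0.0, 1.0, 0.022, -0.0]
wrist_force: [0.5, -0.7, 0.7]
gripper_width: 0.0001
grasp_force: 0.4
```

Request:
send_rows --series '[[[-0.2,0,0.5,0,0,0,-1],[-0.1,0,0.5,0,0,0,-1],[0,0,0.5,0,0,0,-1],[0,0,0.3,0,0,0,-1]]]'

```text
time_s: 12.8
tool_pos: [0.6001, 0.1906, 0.1219]
ee_rot: [0.0, 1.0, 0.022, -0.0]
wrist_force: [-1.3, 0.3, 1.6]
gripper_width: 0.0004
grasp_force: 0.4
```

Request:
send_rows --series '[[[0,0,0.2,0,0,0,-1],[0,0,0.1,0,0,0,-1]]]'

```text
time_s: 13.0
tool_pos: [0.6002, 0.1906, 0.1193]
ee_rot: [-0.0, 1.0, 0.022, -0.0]
wrist_force: [-1.7, -0.3, 5.9]
gripper_width: 0.0004
grasp_force: 3.0
```

Request:
send_rows --series '[[[0,0,0.1,0,0,0,-1],[0,0,0.1,0,0,0,-1]]]'

```text
time_s: 13.2
tool_pos: [0.6004, 0.1907, 0.1189]
ee_rot: [0.0, 1.0, 0.022, 0.0]
wrist_force: [-12.6, -5.8, 30.9]
gripper_width: 0.0006
grasp_force: 15.7
```

Hard stop at the shut height: the tip is at z ≈ 0.102. I'll retreat and check.

Request:
send_rows --series '[[[0,0,-1,0,0,0,-1],[0,0,-3,0,0,0,-1],[0,0,-4,0,0,0,-1],[0,0,-4,0,0,0,-1],[0,0,-4,0,0,0,-1],[0,0,0,0,0,0,-1],[0,0,0,0,0,0,-1],[0,0,0,0,0,0,-1]]]'

```text
time_s: 14.0
tool_pos: [0.5999, 0.1903, 0.2765]
ee_rot: [0.0, 1.0, 0.022, -0.001]
wrist_force: [0.6, 0.3, 0.2]
gripper_width: 0.0007
grasp_force: 0.0
```

```bash
python3 - <<'E'
from h import *
s=shot('side','side2.png')
b=cv2.resize(s[60:260,180:420],(720,600)); cv2.imwrite('pics/s2.png',b[:,:,::-1])
E
```

```text
(no output)
```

View pics/s2.png

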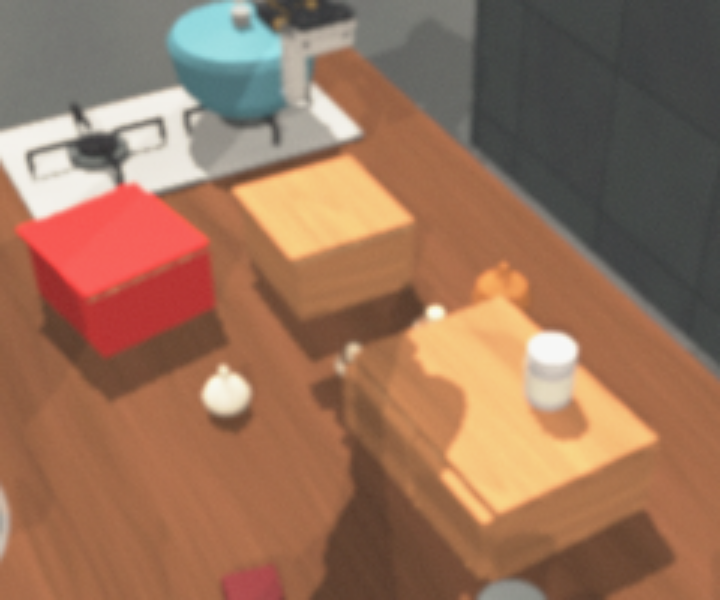

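The lid at (325,205) lies flat on the box, both drawers are shut, the bystanders are in place and the arm is clear.

```bash
python3 -c "
from bench import r
print(r.job_done())"
```

```text
the job is handed in; nothing more can be done
None
```

I pushed both drawers home to their hard stops, pressed the salt box lid flat onto its rim, and handed the job in at about 14 s; the bystanders look unmoved in the last picture, the jars can't be seen inside the shut drawers, and no verdict was returned.

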